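Take the sanded house out of the vise and show its front

ROBOT

A 7-joint arm with a two-finger parallel gripper is mounted at the origin on the work surface. World frame = base frame: x ahead of the robot, y to its left, z up, the work surface at z = 0. Lengths are in mm, angles in degrees, forces in N, time in s.
With the tool pointing down it reaches from about 400 to 875 mm from the base axis. Payload 6.5 kg.
Tool frame: the origin (TCP) lies at the very end of the fingers, on their centre line; the grasp point (between the pads) lies 19 mm behind it (arm.grip_depth is the distance from the TCP to the grasp point, in mm); x points along the fingers, y is the direction in which the jaws open and shut, and the axes are right-handed (so a half turn about x gives the same grasp; the last joint's range is limited). The gripper opens to 85 mm and grips with 20 to 120 N. Pads are 22 mm wide; open, the fingers measure 114 mm over their backs; the gripper's body (76 mm by 85 mm) begins 54 mm behind the grasp point. The pads swing forward as they close: fully open they stand 13 mm farther back than shut.
Start: joints at [-76.559, 30.733, -0.252, 88.115, 0.149, 61.152, -4.079], TCP at [192.58, 620.808, 231.29] pointing down, gripper open.
Joint ranges: [-154.64, 154.64], [-21.42, 123.67], [-72.66, 72.17], [13.99, 137.28], [-74.86, 254.86], [10.95, 109.41], [-158.01, 158.01]. Speed limits (degrees/s): [136.94, 136.94, 180, 180, 180, 180, 180].

INTERFACE

Orientations are given as a 3x3 rotation matrix whose columns are the frame's x, y, z axes.
In Python, from workcell import arm, cams gives the robot as it stands.
- The arm moves only by the tool jog_arm, never from a script. Its argument "commands" is a list of rows, each a list of 3 entries, a list of its own where there are three numbers: the shift along the tool's x, y, z normalised to -1 to 1, where 1 is 150 mm, then the turn, a rotation vector about the tool's x, y, z normalised to -1 to 1, where 1 is 2 rad, then the closure, from 0 (fully open) to 1 (shut). A call has 1 to 12 rows; each row is the pose to reach, as a shift and turn from the pose commanded when the call began, along the tool's axes at that moment; what a row does not reach only later rows make up. A row lasts 1/8 s, in which the tool goes at most 62.5 mm and 10.7 degrees, less where a joint would pass 70% of its speed; a pose out of reach is approached as far as the arm can. A call with a number of a shift or a turn outside -1 to 1 is refused whole. A call with a gripper value outside its range is refused whole. The fingers move at their own pace and stop on an object; "grip_force" is the grip in N (left out, the last holds). Time passes only in rows, so rows that repeat a pose let the fingers close. It gives the time, the measured TCP pose, the force and the opening at its end, in the units of the state.
- arm.get_obs(): the state, without advancing time (a new reading comes with each control period).
- cams.get_image(name): name is "scene" or "top" or "wrist"; returns the picture (420x560x3 uint8, red, green, blue); there is no depth.
- cams.camera_model(name): a dict with "fx", "fy", "cx", "cy" (pixels), "extrinsics" (4x4, takes a point from camera to world coordinates); the wrist camera has in their place "hand_eye" (4x4, takes a point from camera to tool coordinates, whose origin is the TCP and whose axes are the tool frame's). Camera axes: x right, y down, z forward; pixel columns grow to the right and rows downward; lengths in mm; the calibration is good to about 2 mm. A picture is of the moment at which its call begins: read the wrist's pose just before it. camera_model takes no time and is no camera call.
- arm.hand_in(): hands the job in, once; it reports no verdict.
The state is a dict: "clock": time; "joints": joint angles; "qd": joint speeds; "joint_torque": joint torques, N m; "ee_pos": TCP position; "tool_rot": TCP orientation; "wrist_force": force on the tool from outside, world axes, zero at the start; "ft_torque": the same for the moment, N m; "grip_width": finger opening in mm.
Only numpy, scipy, OpenCV 4.12 (cv2) and the standard library are available. Lean on these libraries where they do the work, as an engineer would, in place of code of your own. Each camera call takes 0.05 s, during which the arm holds its last target.

TASK

The little bare-wood house clamped in the blue bench vise has been sanded and is to be looked over. Open the vise with a full turn of its handwheel (counter-clockwise as seen from the wheel side), then draw the house straight up out of the jaws and turn it to lie level with its front (the side with door and windows) facing up. Finish while holding it still like that in the gripper, at least 10 cm above the top of the vise jaws, and leave everything else on the bench where it is.

Things in the scene. Friction and masses are not known exactly. Their poses are not given: they have to be found in the camera images.
- vise: Blue cast bench vise bolted down; place and heading differ per run. Origin: on the bench, midway between the closed jaw faces. z up, x along the screw from the handwheel to the fixed jaw and anvil, y along the jaws. Cork-lined jaws 110 mm wide in y, tops 165 mm above the bench. Fixed jaw and anvil at x = 10 to 102 mm, front jaw -10 to -62 mm. Slide bar under the house: top at 112 mm.
- wheel_hub (a point): Centre of the dark handwheel, 113 mm over its rim, on the vise's -x side (x = -115, y = 0, z = 95 mm in the vise frame when closed); axes as the vise's. The wheel turns about the vise's x direction through this point. Each full turn open moves hub, wheel, handle, front jaw and slide bar together 6 mm towards vise -x.
- vise_wheel (a joint): Handwheel angle, rad; -0.3 to 0 when closed; at 0 the red handle is straight above the hub. It grows as the vise opens: counter-clockwise seen from the wheel side, so the handle goes from the top to vise +y, bottom, -y, top. One full turn is 6.28. Friction about 0.2 N m (4 N at the handle); it stays where it is left.
- handle_grip (a point): Middle of the round red handle, on its centre line: 24 mm thick, 90 mm long, parallel to the wheel axis and 50 mm from it, standing out from the rim away from the jaws (vise x = -129 to -219 mm when closed). It revolves freely on its pin, so it can be gripped firmly while the wheel is cranked round. Ignore its orientation.
- house: Bare light-wood toy house, red roof and door, upright between the jaws, foot on the slide bar, up to 15 mm off the jaws' middle. 46 mm wide (its y), 20 mm thick (its x, between the jaws), straight sides to 130 mm, gable to 153 mm, about 0.1 kg. Origin: middle of the foot; z to the gable, x out of the front (door, windows). In the vise its axes are parallel to the vise's, front to the anvil.
- house_mid (a point): Point inside the house on its centre line, 70 mm above its foot. The house's two narrow side edges (46 mm apart) stand free of the jaws from 53 to 130 mm above its foot.
- blue_house: Finished blue wooden house, 46 x 20 mm, 128 mm tall, standing loose on the bench beside the vise. Leave alone. Origin under its foot.
- yellow_house: Finished yellow wooden house, 46 x 20 mm, 113 mm tall, standing loose on the bench. Leave alone. Origin under its foot.
- sanding_block: Cork sanding block, 110 x 61 x 33 mm, lying loose beside the vise. Leave alone. Origin under its middle.
- glue_bottle: White glue bottle with orange cap, 60 mm diameter, 160 mm tall, standing loose. Leave alone. Origin under its foot.
- mallet: Mallet with wooden handle and dark head, 260 mm long, lying loose. Leave alone. Origin under its middle.
- brush_jar: Clear jar full of paint brushes, 72 mm diameter, 185 mm tall, standing loose. Leave alone. Origin under its foot.
- paint_pot: Red paint pot with white lid, 64 mm diameter, 75 mm tall, standing loose. Leave alone. Origin under its foot.

How it is judged:
By the outcome, as a careful person would: the job done as asked, in the order asked, and still so for the second after the job is handed in, while the arm keeps its last pose, push and grip.
It also fails if it takes over 58 s, if anything falls off the work surface, if the arm or the gripper's body presses on something with over 40 N, if the wrist force passes 120 N, or if a joint passes its speed limit or range.

## Working session

There is one attempt and no reset: what is moved stays moved. The work goes in short steps, Python scripts to look and compute and a tool call to move; the robot and the scene stay as the last step left them, time stands still between calls to the robot, and variables do not carry over. Pictures are saved under pics/ and viewed, and the job is handed in when it is done.

Besides the shell and the picture viewer there is one more tool, called after ">>>" by a JSON object that holds its "op" and its "data". jog_arm: Moves the arm, as the interface text tells. Its arguments: {"type":"object","properties":{"commands":{"type":"array"},"grip_force":{"type":"number"}},"required":["commands"]}

```bash
ls; mkdir -p pics
python3 - <<'E'
from workcell import arm, cams
import cv2,numpy as np
for n in ["scene","top","wrist"]:
    im=cams.get_image(n); cv2.imwrite(f"pics/{n}0.png",im[:,:,::-1])
    m=cams.camera_model(n); print(n,{k:(np.round(v,3).tolist()) for k,v in m.items()})
o=arm.get_obs()
for k,v in o.items(): print(k,np.round(v,3).tolist())
E
```

```text
pics
scene {'fx': 382.044, 'fy': 382.044, 'cx': 273.703, 'cy': 207.302, 'extrinsics': [[-0.483, 0.721, -0.497, 1195.488], [0.876, 0.397, -0.275, 330.92], [-0.001, -0.568, -0.823, 1113.017], [0.0, 0.0, 0.0, 1.0]]}
top {'fx': 473.294, 'fy': 473.294, 'cx': 271.746, 'cy': 215.318, 'extrinsics': [[-0.017, -0.997, 0.082, 475.634], [-1.0, 0.016, -0.009, 17.122], [0.007, -0.082, -0.997, 1473.465], [0.0, 0.0, 0.0, 1.0]]}
wrist {'fx': 310.287, 'fy': 310.287, 'cx': 279.639, 'cy': 213.831, 'hand_eye': [[0.0, -0.323, 0.946, -142.753], [1.0, 0.0, 0.0, 0.753], [-0.0, 0.946, 0.323, -84.512], [0.0, 0.0, 0.0, 1.0]]}
clock 0.15
joints [-76.559, 30.766, -0.253, 88.157, 0.148, 61.152, -4.078]
qd [0.074, -0.079, 0.014, -0.2, -0.048, 0.102, 0.022]
joint_torque [0.002, -58.378, 1.05, -25.935, 0.012, 0.006, -0.0]
ee_pos [192.453, 620.357, 230.636]
tool_rot [[-0.0, 0.296, 0.955], [-0.001, 0.955, -0.296], [-1.0, -0.001, 0.0]]
wrist_force [-0.196, 0.081, 0.094]
ft_torque [-0.036, 0.024, 0.032]
grip_width 85.377
```

View pics/scene0.png

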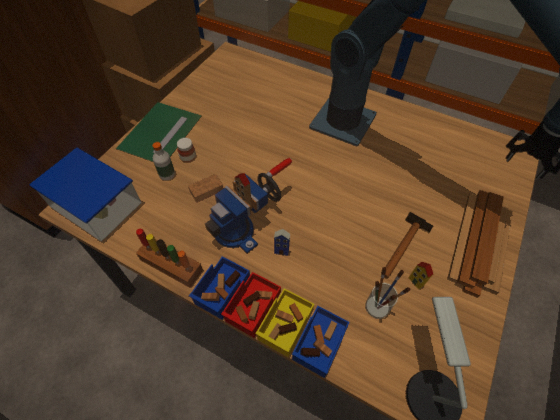

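View pics/top0.png

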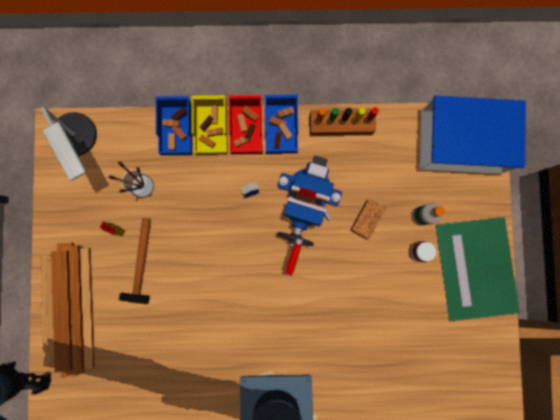

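View pics/wrist0.png

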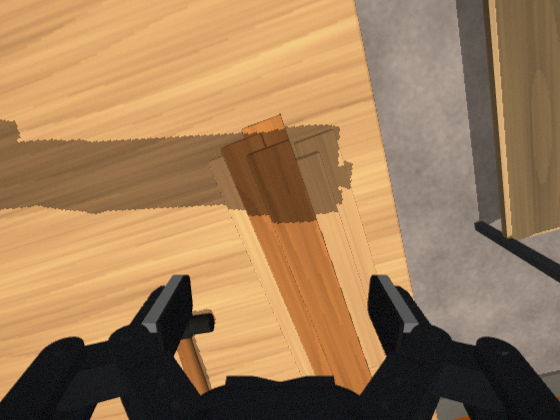

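Run:
```python
import cv2
a=cv2.imread("pics/top0.png")[145:285,230:400]; cv2.imwrite("pics/top0c.png",cv2.resize(a,(680,560),interpolation=cv2.INTER_CUBIC))
a=cv2.imread("pics/scene0.png")[145:265,195:315]; cv2.imwrite("pics/scene0c.png",cv2.resize(a,(600,600),interpolation=cv2.INTER_CUBIC))
```

```text
(no output)
```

View pics/top0c.png

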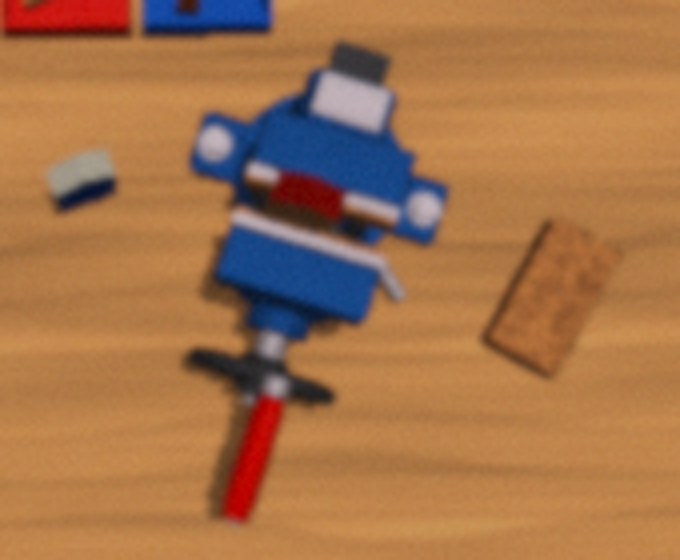

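View pics/scene0c.png

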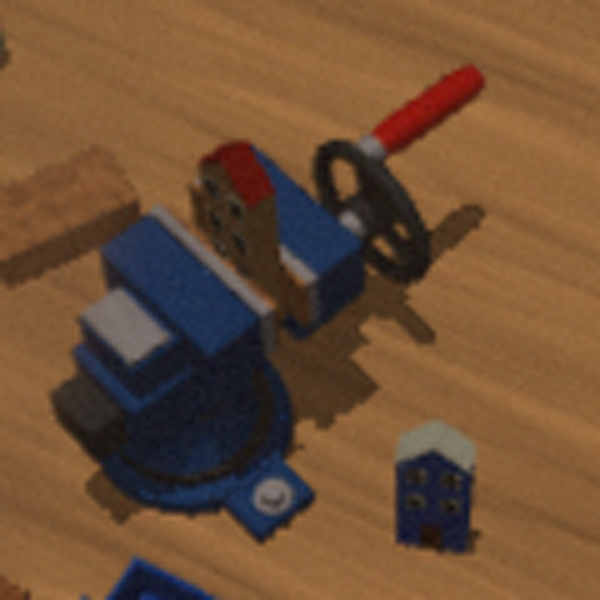

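```bash
cat > h.py <<'E'
import numpy as np, cv2
from scipy.optimize import least_squares
from scipy.spatial.transform import Rotation as R
def proj(m,E,P):
    P=np.atleast_2d(P); p=(P-E[:3,3])@E[:3,:3]
    return np.c_[m['fx']*p[:,0]/p[:,2]+m['cx'],m['fy']*p[:,1]/p[:,2]+m['cy']]
def vise(p,V):
    c,s=np.cos(p[2]),np.sin(p[2]); V=np.atleast_2d(V)
    return V@np.array([[c,-s,0],[s,c,0],[0,0,1]]).T+[p[0],p[1],0]
def handle(th,x): return [x,50*np.sin(th),95+50*np.cos(th)]
E
cat > fit.py <<'E'
from h import *
from workcell import cams
t=cams.camera_model('top');s=cams.camera_model('scene')
T=np.array([(236,520),(268,398),(235,210),(385,262),(218,275),(360,322),(245,178)])/4+[230,145]
S=np.array([(478,75),(373,148),(155,208),(273,315)])/5+[195,145]
def res(p,full=False):
    hd=[handle(p[3],-219),handle(p[3],-129)]
    VT=hd+[[-10,55,165],[-10,-55,165],[-62,55,165],[-62,-55,165],[10,55,165]]
    VS=hd+[[10,-55,165],[10,55,165]]
    r=np.r_[proj(t,np.array(t['extrinsics']),vise(p,VT))-T,proj(s,np.array(s['extrinsics']),vise(p,VS))-S]
    return r if full else r.ravel()
f=least_squares(res,[500,-60,-.3,0],loss='soft_l1');print(f.x,np.degrees(f.x[2:]));print(res(f.x,True).round(1))
np.save('vp.npy',f.x)
p=f.x
print('handle',vise(p,handle(p[3],-174)),'hub',vise(p,[-115,0,95]),'house top',vise(p,[0,0,265]))
E
python3 fit.py
```

```text
[627.22083946 -98.3810319   18.52675258 -63.02338675] [ 1061.50473102 -3610.97407116]
[[-0.7  0. ]
 [ 0.9 -0.3]
 [ 0.2 -1.2]
 [ 0.4 -2.4]
 [-1.2  0.2]
 [ 1.2  0.4]
 [-0.2 -0. ]
 [-0.8  0.6]
 [ 0.4  0. ]
 [ 1.5 -1.3]
 [ 0.7 -1.5]]
handle [[459.18852945 -52.21026589 144.08567162]] hub [[518.16060643 -61.9000016   95.        ]] house top [[627.22083946 -98.3810319  265.        ]]
```

>>> {"op": "jog_arm", "data": {"commands": [[[0,-0.33,0.33],[0,0,0],0],[[0,-0.66,0.66],[0,0,0],0],[[0,-1,1],[0,0,0],0],[[0,-1,1],[0,0,0],0]]}}

```text
clock: 0.65
ee_pos: [293.6, 429.1, 231.2]
tool_rot: [[0.0, 0.301, 0.954], [-0.002, 0.954, -0.301], [-1.0, -0.002, 0.001]]
wrist_force: [-0.6, 0.3, 1.1]
grip_width: 85.6
```

>>> {"op": "jog_arm", "data": {"commands": [[[0,-0.33,0.33],[0,0,0],0],[[0,-0.66,0.66],[0,0,0],0],[[0,-1,1],[0,0,0],0],[[0,-1,1],[0,0,0],0]]}}

```text
clock: 1.15
ee_pos: [391.6, 241.5, 231.3]
tool_rot: [[0.0, 0.301, 0.954], [-0.001, 0.954, -0.301], [-1.0, -0.001, 0.001]]
wrist_force: [-0.2, 0.3, 0.1]
grip_width: 85.4
```

>>> {"op": "jog_arm", "data": {"commands": [[[0,-0.33,0.3],[0,0,0],0],[[0,-0.66,0.6],[0,0,0],0],[[0,-1,0.9],[0,0,0],0],[[0,-1,0.9],[0,0,0],0]]}}

```text
clock: 1.65
ee_pos: [475.8, 57.7, 231.4]
tool_rot: [[0.001, 0.303, 0.953], [-0.001, 0.953, -0.303], [-1.0, -0.001, 0.001]]
wrist_force: [0.0, -1.2, -0.2]
grip_width: 85.4
```

>>> {"op": "jog_arm", "data": {"commands": [[[0,-0.38,0],[0,0,0],0],[[0,-0.76,0],[0,0,0],0],[[0,-0.76,0],[0,0,0],0],[[0,-0.76,0],[0,0,0],0]]}}

```text
clock: 2.15
ee_pos: [441.1, -45.6, 231.3]
tool_rot: [[0.0, 0.295, 0.955], [0.001, 0.955, -0.295], [-1.0, 0.001, -0.0]]
wrist_force: [0.2, 1.7, -0.4]
grip_width: 85.3
```

Run:
```python
from workcell import arm, cams
import cv2,numpy as np,json
o=arm.get_obs(); im=cams.get_image("wrist"); cv2.imwrite("pics/wrist1.png",im[:,:,::-1])
print(o['clock'],o['ee_pos'],np.round(o['tool_rot'],4).tolist(),np.round(o['joints'],1),np.round(o['qd'],2))
np.savez('w1.npz',p=o['ee_pos'],R=o['tool_rot'])
```

```text
2.15 [441.1068082  -45.61718508 231.30963078] [[0.0002, 0.2954, 0.9554], [0.0007, 0.9554, -0.2954], [-1.0, 0.0007, -0.0]] [-17.2  10.5  19.5 118.9  -4.5  51.3  77.7] [-1.07  0.38 -0.83 -0.59  0.01  0.04  0.07]
```

View pics/wrist1.png

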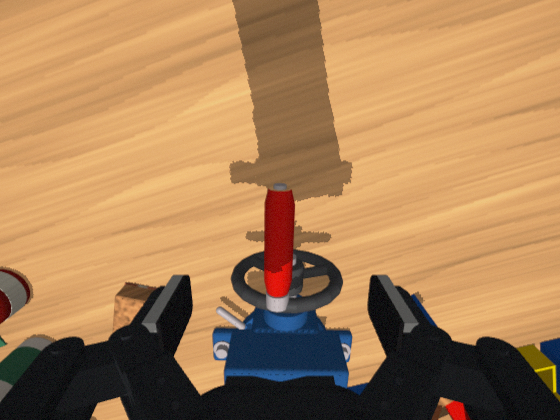

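```bash
cat > fit2.py <<'E'
from fit import *
w=cams.camera_model('wrist'); z=np.load('w1.npz'); 
Tt=np.eye(4);Tt[:3,:3]=z['R'];Tt[:3,3]=z['p']; EW=Tt@np.array(w['hand_eye'])
p=p.copy();p[2]-=6*np.pi;p[3]+=20*np.pi
pts={'tip':handle(p[3],-219),'root':handle(p[3],-129),'hub':[-115,0,95],'rimL':[-115,-56.5,95],'rimR':[-115,56.5,95],'j-':[-62,-55,165],'j+':[-62,55,165]}
for k,v in pts.items(): print(k,proj(w,EW,vise(p,v)).round(0))
W=np.array([(280,188),(279,292),(232,281),(342,279)])
def r2(q):
    V=[handle(q[3],-219),handle(q[3],-129),[-115,-56.5,95],[-115,56.5,95]]
    return np.r_[(proj(w,EW,vise(q,V))-W).ravel()*.7,res(q)]
g=least_squares(r2,p,loss='soft_l1');q=g.x
print(q,np.degrees(q[2:]));print(r2(q).reshape(-1,2).round(1))
np.save('q.npy',q)
print('handle -185',vise(q,handle(q[3],-185)),'hub',vise(q,[-115,0,95]))
E
python3 fit2.py | tail -40
python3 - <<'E'
import cv2
a=cv2.imread("pics/wrist1.png")[170:400,180:390]; cv2.imwrite("pics/w1c.png",cv2.resize(a,None,fx=2.6,fy=2.6,interpolation=cv2.INTER_CUBIC))
E
```

```text
[627.22083946 -98.3810319   18.52675258 -63.02338675] [ 1061.50473102 -3610.97407116]
[[-0.7  0. ]
 [ 0.9 -0.3]
 [ 0.2 -1.2]
 [ 0.4 -2.4]
 [-1.2  0.2]
 [ 1.2  0.4]
 [-0.2 -0. ]
 [-0.8  0.6]
 [ 0.4  0. ]
 [ 1.5 -1.3]
 [ 0.7 -1.5]]
handle [[459.18852945 -52.21026589 144.08567162]] hub [[518.16060643 -61.9000016   95.        ]] house top [[627.22083946 -98.3810319  265.        ]]
tip [[279. 189.]]
root [[276. 291.]]
hub [[286. 277.]]
rimL [[230. 275.]]
rimR [[341. 278.]]
j- [[222. 371.]]
j+ [[349. 373.]]
[ 6.27881191e+02 -9.76745795e+01 -3.22553468e-01 -1.82442790e-01] [-18.48095238 -10.45320188]
[[ 0.2  1.3]
 [-0.8 -0.1]
 [-0.5 -3.7]
 [-0.1 -0.7]
 [-1.1 -0.2]
 [ 0.5 -0.6]
 [-0.1 -1.5]
 [ 0.2 -2.6]
 [-1.4  0. ]
 [ 0.9  0.2]
 [-0.5 -0.3]
 [-0.7  0.8]
 [ 0.6  0.3]
 [ 1.5 -1. ]
 [ 0.8 -1.2]]
handle -185 [[449.54620278 -47.63533156 144.17017131]] hub [[518.81184551 -61.22080137  95.        ]]
```

View pics/w1c.png

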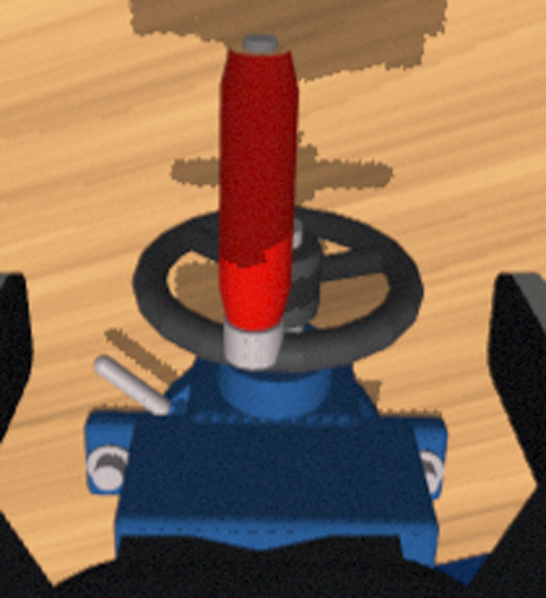

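>>> {"op": "jog_arm", "data": {"commands": [[[0.25,0.004,0.058],[0.011,0,0],0],[[0.5,0.004,0.058],[0.011,0,0],0],[[0.715,0.004,0.058],[0.011,0,0],0],[[0.715,0.004,0.058],[0.011,0,0],0],[[0.715,0.004,0.058],[0.011,0,0],0]], "grip_force": 60}}

```text
clock: 2.82
ee_pos: [450.3, -48.0, 124.9]
tool_rot: [[0.001, 0.316, 0.949], [0.0, 0.949, -0.316], [-1.0, 0.001, 0.001]]
wrist_force: [1.0, -0.5, 0.9]
grip_width: 85.6
```

Run:
```python
from workcell import arm, cams
import cv2,numpy as np,json
o=arm.get_obs(); im=cams.get_image("wrist"); cv2.imwrite("pics/wrist2.png",im[:,:,::-1])
print(o['clock'],o['ee_pos'],np.round(o['tool_rot'],4).tolist(),np.round(o['joints'],1))
```

```text
2.825 [450.34094623 -47.99199953 124.9096343 ] [[0.0011, 0.3158, 0.9488], [0.0002, 0.9488, -0.3158], [-1.0, 0.0005, 0.001]] [-14.1  22.   17.4 122.8 -10.8  36.6  82.4]
```

View pics/wrist2.png

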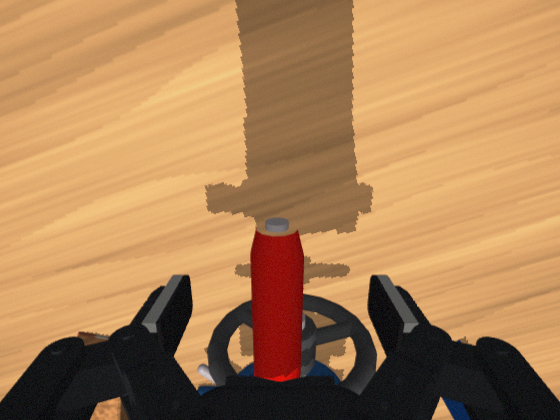

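>>> {"op": "jog_arm", "data": {"commands": [[[0,0,0],[0,0,0],1],[[0,0,0],[0,0,0],1],[[0,0,0],[0,0,0],1],[[0,0,0],[0,0,0],1],[[0,0,0],[0,0,0],1],[[0,0,0],[0,0,0],1]], "grip_force": 60}}

```text
clock: 3.62
ee_pos: [449.5, -48.7, 124.4]
tool_rot: [[0.0, 0.317, 0.948], [0.0, 0.948, -0.317], [-1.0, 0.0, 0.0]]
wrist_force: [-1.8, 0.0, 5.3]
grip_width: 22.3
```

Run:
```python
import numpy as np
a=-.182;T=6.30;n=27
th=np.linspace(a,T,n+1)
P=np.c_[-50*np.cos(th),50*np.sin(th),-6*(th-a)/2/np.pi]/150
for c in range(3):
    print([[list((P[c*9+i]-P[c*9]).round(3)),[0,0,0],1] for i in range(1,10)])
```

```text
[[[np.float64(-0.005), np.float64(0.08), np.float64(-0.002)], [0, 0, 0], 1], [[np.float64(0.009), np.float64(0.158), np.float64(-0.003)], [0, 0, 0], 1], [[np.float64(0.042), np.float64(0.231), np.float64(-0.005)], [0, 0, 0], 1], [[np.float64(0.09), np.float64(0.294), np.float64(-0.006)], [0, 0, 0], 1], [[np.float64(0.153), np.float64(0.344), np.float64(-0.008)], [0, 0, 0], 1], [[np.float64(0.225), np.float64(0.378), np.float64(-0.009)], [0, 0, 0], 1], [[np.float64(0.304), np.float64(0.393), np.float64(-0.011)], [0, 0, 0], 1], [[np.float64(0.383), np.float64(0.389), np.float64(-0.012)], [0, 0, 0], 1], [[np.float64(0.46), np.float64(0.366), np.float64(-0.014)], [0, 0, 0], 1]]
[[[np.float64(0.069), np.float64(-0.04), np.float64(-0.002)], [0, 0, 0], 1], [[np.float64(0.126), np.float64(-0.096), np.float64(-0.003)], [0, 0, 0], 1], [[np.float64(0.169), np.float64(-0.163), np.float64(-0.005)], [0, 0, 0], 1], [[np.float64(0.194), np.float64(-0.239), np.float64(-0.006)], [0, 0, 0], 1], [[np.float64(0.201), np.float64(-0.318), np.float64(-0.008)], [0, 0, 0], 1], [[np.float64(0.188), np.float64(
[... 268 characters left out ...]
], 1]]
[[[np.float64(-0.072), np.float64(-0.035), np.float64(-0.002)], [0, 0, 0], 1], [[np.float64(-0.15), np.float64(-0.052), np.float64(-0.003)], [0, 0, 0], 1], [[np.float64(-0.23), np.float64(-0.05), np.float64(-0.005)], [0, 0, 0], 1], [[np.float64(-0.307), np.float64(-0.029), np.float64(-0.006)], [0, 0, 0], 1], [[np.float64(-0.376), np.float64(0.01), np.float64(-0.008)], [0, 0, 0], 1], [[np.float64(-0.435), np.float64(0.064), np.float64(-0.009)], [0, 0, 0], 1], [[np.float64(-0.479), np.float64(0.131), np.float64(-0.011)], [0, 0, 0], 1], [[np.float64(-0.506), np.float64(0.206), np.float64(-0.012)], [0, 0, 0], 1], [[np.float64(-0.514), np.float64(0.286), np.float64(-0.014)], [0, 0, 0], 1]]
```

>>> {"op": "jog_arm", "data": {"commands": [[[-0.005,0.08,-0.002],[0,0,0],1],[[0.009,0.158,-0.003],[0,0,0],1],[[0.042,0.231,-0.005],[0,0,0],1],[[0.09,0.294,-0.006],[0,0,0],1],[[0.153,0.344,-0.008],[0,0,0],1],[[0.225,0.378,-0.009],[0,0,0],1],[[0.304,0.393,-0.011],[0,0,0],1],[[0.383,0.389,-0.012],[0,0,0],1],[[0.46,0.366,-0.014],[0,0,0],1]]}}

```text
clock: 4.75
ee_pos: [464.9, 3.5, 54.3]
tool_rot: [[0.0, 0.317, 0.948], [-0.0, 0.948, -0.317], [-1.0, -0.0, 0.0]]
wrist_force: [-0.7, -5.1, 5.9]
grip_width: 22.1
```

>>> {"op": "jog_arm", "data": {"commands": [[[0.069,-0.04,-0.002],[0,0,0],1],[[0.126,-0.096,-0.003],[0,0,0],1],[[0.169,-0.163,-0.005],[0,0,0],1],[[0.194,-0.239,-0.006],[0,0,0],1],[[0.201,-0.318,-0.008],[0,0,0],1],[[0.188,-0.397,-0.009],[0,0,0],1],[[0.157,-0.471,-0.011],[0,0,0],1],[[0.11,-0.535,-0.012],[0,0,0],1],[[0.049,-0.586,-0.014],[0,0,0],1]]}}

```text
clock: 5.88
ee_pos: [435.2, -78.8, 47.8]
tool_rot: [[0.001, 0.317, 0.948], [0.0, 0.948, -0.317], [-1.0, 0.001, 0.0]]
wrist_force: [4.9, 6.3, -1.0]
grip_width: 22.3
```

>>> {"op": "jog_arm", "data": {"commands": [[[-0.072,-0.035,-0.002],[0,0,0],1],[[-0.15,-0.052,-0.003],[0,0,0],1],[[-0.23,-0.05,-0.005],[0,0,0],1],[[-0.307,-0.029,-0.006],[0,0,0],1],[[-0.376,0.01,-0.008],[0,0,0],1],[[-0.435,0.064,-0.009],[0,0,0],1],[[-0.479,0.131,-0.011],[0,0,0],1],[[-0.506,0.206,-0.012],[0,0,0],1],[[-0.514,0.286,-0.014],[0,0,0],1],[[-0.514,0.286,-0.014],[0,0,0],1],[[-0.514,0.286,-0.014],[0,0,0],1]]}}

```text
clock: 7.25
ee_pos: [447.2, -36.4, 125.3]
tool_rot: [[0.001, 0.316, 0.949], [0.001, 0.949, -0.316], [-1.0, 0.001, 0.001]]
wrist_force: [2.9, 3.3, 2.8]
grip_width: 22.3
```

Run:
```python
from workcell import arm, cams
import cv2,numpy as np
o=arm.get_obs(); print(o['clock'],o['ee_pos'],o['wrist_force'],np.round(o['joints'],1))
im=cams.get_image("scene")[:,:,::-1]; cv2.imwrite("pics/scene3.png",cv2.resize(im[120:270,180:330],(600,600),interpolation=cv2.INTER_CUBIC))
```

```text
7.25 [447.17143248 -36.41312152 125.25276846] [2.89611763 3.28714579 2.82497542] [-14.   21.5  15.5 123.2  -9.6  36.3  79.7]
```

View pics/scene3.png

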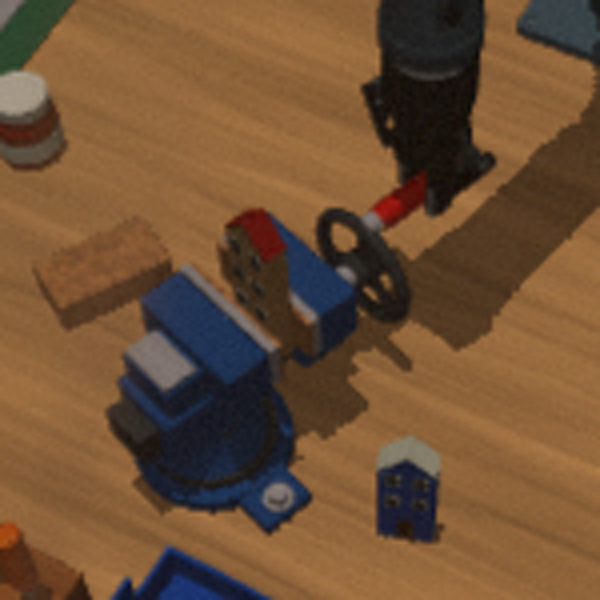

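>>> {"op": "jog_arm", "data": {"commands": [[[0,0,0],[0,0,0],0],[[0,0,0],[0,0,0],0],[[0,0,0],[0,0,0],0],[[0,0,0],[0,0,0],0],[[-0.3,0,0],[0,0,0],0],[[-0.7,0,0],[0,0,0],0],[[-1,0,0],[0,0,0],0],[[-1,0,0],[0,0,0],0],[[-1,0,0],[0,0,0],0]]}}

```text
clock: 8.43
ee_pos: [446.0, -37.3, 274.1]
tool_rot: [[-0.001, 0.317, 0.948], [0.0, 0.948, -0.317], [-1.0, -0.0, -0.001]]
wrist_force: [0.3, 0.9, -1.1]
grip_width: 85.2
```

```bash
cat > snap.py <<'E'
import sys,pickle,numpy as np,cv2
from workcell import arm, cams
tag=sys.argv[1]; o=arm.get_obs()
D=pickle.load(open('obs.pkl','rb')) if __import__('os').path.exists('obs.pkl') else []
D.append({k:np.array(o[k]) for k in('joints','ee_pos','tool_rot')}|{'tag':tag}); pickle.dump(D,open('obs.pkl','wb'))
print(o['clock'],np.round(o['ee_pos'],1),np.round(o['tool_rot'],3).tolist(),np.round(o['joints'],2).tolist(),np.round(o['wrist_force'],1),o['grip_width'])
for n in sys.argv[2:]:
    im=cams.get_image(n)[:,:,::-1]; cv2.imwrite(f"pics/{n}_{tag}.png",im)
E
python3 snap.py a wrist
```

```text
8.425 [446.  -37.3 274.1] [[-0.001, 0.317, 0.948], [0.0, 0.948, -0.317], [-1.0, -0.0, -0.001]] [-18.16, 7.56, 18.93, 115.39, -2.9, 57.55, 73.69] [ 0.3  0.9 -1.1] 85.18224614293004
```

View pics/wrist_a.png

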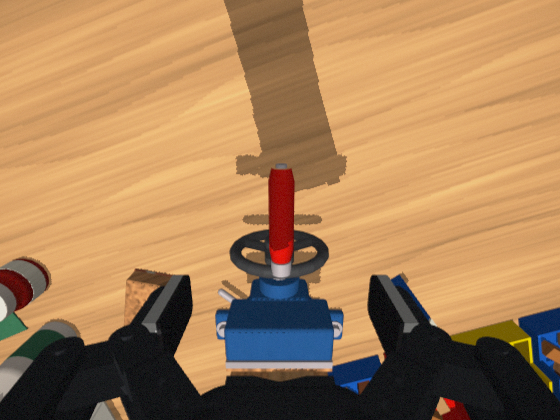

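>>> {"op": "jog_arm", "data": {"commands": [[[-0.3,0,0.1],[0,0,0],0],[[-0.4,0,0.5],[0,0,0],0],[[-0.4,0,0.9],[0,0,0],0],[[-0.4,0,0.9],[0,0,0],0],[[-0.4,0,0.9],[0,0,0],0]]}}

```text
clock: 9.1
ee_pos: [573.6, -80.2, 332.8]
tool_rot: [[-0.004, 0.317, 0.948], [-0.0, 0.948, -0.318], [-1.0, -0.001, -0.004]]
wrist_force: [-0.5, 0.7, -1.2]
grip_width: 85.1
```

```bash
python3 snap.py b wrist top scene
```

```text
9.1 [573.6 -80.2 332.8] [[-0.004, 0.317, 0.948], [-0.0, 0.948, -0.318], [-1.0, -0.001, -0.004]] [-13.16, 19.24, 21.8, 93.08, -7.47, 69.36, 81.69] [-0.5  0.7 -1.2] 85.10928592558948
```

View pics/wrist_b.png

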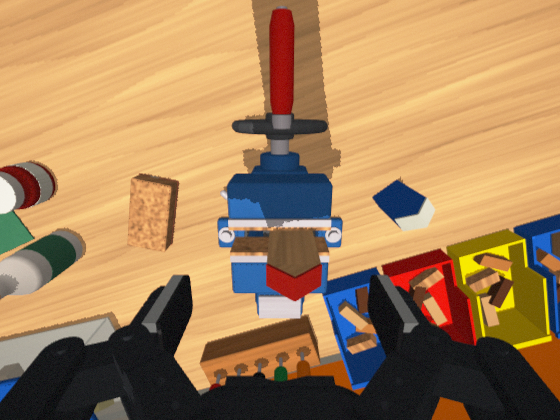

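Run:
```python
import cv2
a=cv2.imread("pics/wrist_b.png")[190:330,210:360]; cv2.imwrite("pics/wbc.png",cv2.resize(a,None,fx=4,fy=4,interpolation=cv2.INTER_CUBIC))
a=cv2.imread("pics/scene_b.png")[150:230,210:300]; cv2.imwrite("pics/sbc.png",cv2.resize(a,None,fx=6,fy=6,interpolation=cv2.INTER_CUBIC))
```

```text
(no output)
```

View pics/wbc.png

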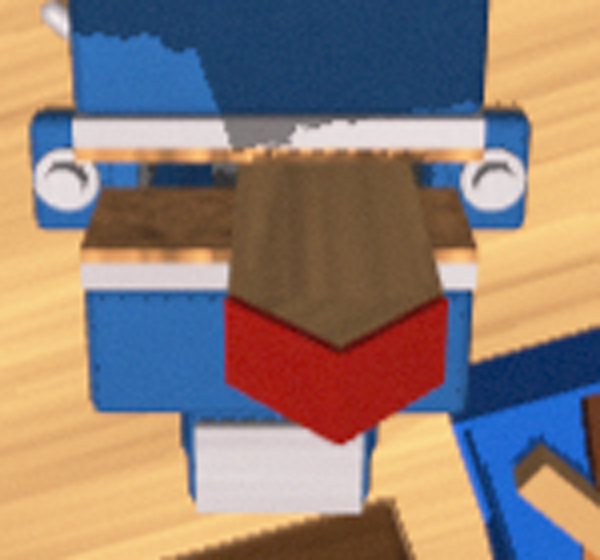

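View pics/sbc.png

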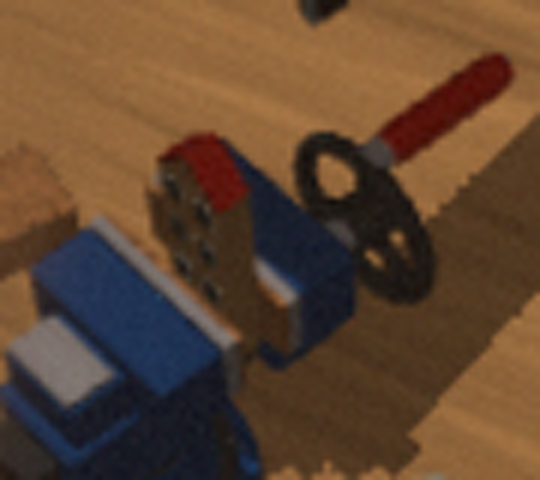

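```bash
cat > hf.py <<'E'
from h import *; import pickle
from workcell import cams
w=cams.camera_model('wrist'); D={d['tag']:d for d in pickle.load(open('obs.pkl','rb'))}; d=D['b']
Tt=np.eye(4);Tt[:3,:3]=d['tool_rot'];Tt[:3,3]=d['ee_pos'];EW=Tt@np.array(w['hand_eye'])
q=np.load('q.npy')
W=np.array([(340,350),(340,442),(228,297),(443,297),(226,382),(445,382)])/4+[210,190]
L=np.array([[-10,0,153],[10,0,153],[-10,-23,130],[-10,23,130],[10,-23,130],[10,23,130]])
def mod(p,free):
    x,y,pit=p[:3]; yaw=p[3] if free else 0
    Rm=R.from_euler('ZYX',[yaw,pit,0]).as_matrix()
    return proj(w,EW,vise(q,L@Rm.T+[x,y,112]))
for free in (0,1):
    g=least_squares(lambda p:(mod(p,free)-W).ravel(),[0,0,0]+[0]*free);print(g.x,'pitch',np.degrees(g.x[2:]),abs(g.fun).max())
    print((mod(g.x,free)-W).round(1).tolist())
# jaws check
for v in ([-16,-55,165],[-16,55,165],[10,-55,165],[10,55,165]): print(v,((proj(w,EW,vise(q,v))[0]-[210,190])*4).round())
x,y=g.x[:2]; c=vise(q,[x,y,225])[0]
print('house centre world',c,'delta tool',(d['tool_rot'].T@(c-d['ee_pos'])).round(1))
E
python3 hf.py
```

```text
[-2.56145201 12.07677688 -0.03460552] pitch [-1.98275019] 0.8766458288901617
[[0.3, 0.0], [-0.1, -0.2], [-0.3, 0.1], [0.5, 0.1], [0.5, -0.0], [-0.9, 0.0]]
[-2.57810588e+00  1.20959174e+01 -3.44874104e-02  4.16454820e-03] pitch [-1.97598306  0.23861104] 0.8234091074141929
[[0.2, 0.0], [-0.1, -0.2], [-0.3, 0.2], [0.5, 0.0], [0.5, 0.1], [-0.8, -0.1]]
[-16, -55, 165] [ 75. 166.]
[-16, 55, 165] [483. 166.]
[10, -55, 165] [ 80. 254.]
[10, 55, 165] [478. 254.]
house centre world [629.27031739 -85.38522739 225.        ] delta tool [107.6  12.9  54.9]
```

>>> {"op": "jog_arm", "data": {"commands": [[[0,0.086,0.34],[0,0,0],0],[[0,0.086,0.34],[0,0,0],0],[[0.3,0.086,0.34],[0,0,0],0],[[0.6,0.086,0.34],[0,0,0],0],[[0.845,0.086,0.34],[0,0,0],0],[[0.845,0.086,0.34],[0,0,0],0],[[0.845,0.086,0.34],[0,0,0],0]]}}

```text
clock: 10.12
ee_pos: [627.8, -84.2, 210.2]
tool_rot: [[0.003, 0.317, 0.948], [-0.0, 0.948, -0.317], [-1.0, 0.001, 0.003]]
wrist_force: [-0.2, 0.1, 0.1]
grip_width: 85.2
```

```bash
python3 snap.py c wrist scene;python3 - <<'E'
import cv2
a=cv2.imread("pics/scene_c.png")[130:230,210:310]; cv2.imwrite("pics/scc.png",cv2.resize(a,None,fx=6,fy=6,interpolation=cv2.INTER_CUBIC))
E
```

```text
10.125 [627.8 -84.2 210.2] [[0.003, 0.317, 0.948], [-0.0, 0.948, -0.317], [-1.0, 0.001, 0.003]] [-10.36, 31.27, 19.93, 93.02, -12.1, 57.68, 84.88] [-0.2  0.1  0.1] 85.2344443014254
```

View pics/wrist_c.png

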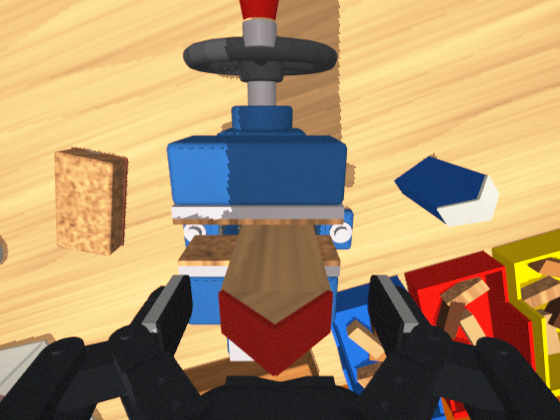

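View pics/scc.png

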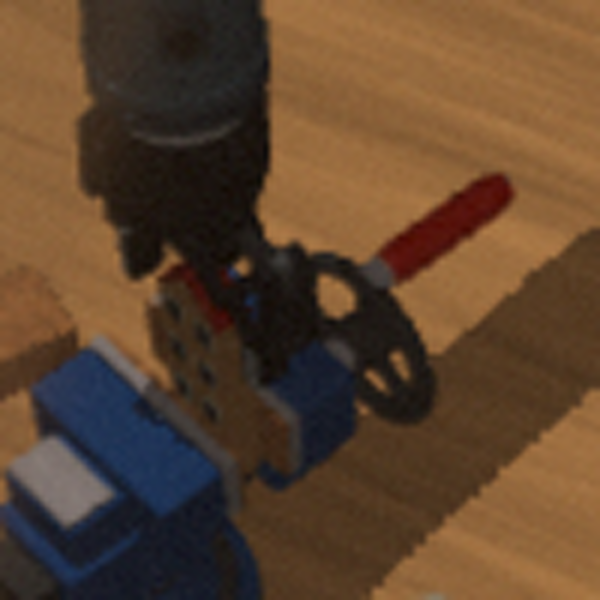

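```bash
python3 - <<'E'
import cv2
a=cv2.imread("pics/wrist_c.png")[210:390,190:370]; cv2.imwrite("pics/wcc.png",cv2.resize(a,None,fx=3.3,fy=3.3,interpolation=cv2.INTER_CUBIC))
E
sed -e "s/D\['b'\]/D['c']/" hf.py > hf2.py
sed -i "s|^W=.*|W=np.array([(275.5,315),(275.5,375.5),(221,291),(330,291),(221.5,331),(331,331)])|" hf2.py; python3 hf2.py
```

```text
[ 9.63441487 11.90073992 -0.12497002] pitch [-7.16025452] 5.863192325852651
[[-0.3, 4.3], [-0.1, -5.9], [0.2, -1.1], [0.6, -1.1], [1.5, 1.7], [-1.9, 1.7]]
[ 9.63463420e+00  1.19206752e+01 -1.24971568e-01  1.17267954e-03] pitch [-7.16034339  0.06718959] 5.863264687223307
[[-0.3, 4.3], [-0.1, -5.9], [0.2, -1.0], [0.6, -1.2], [1.6, 1.8], [-1.9, 1.6]]
[-16, -55, 165] [-144.  146.]
[-16, 55, 165] [534. 145.]
[10, -55, 165] [-127.  289.]
[10, 55, 165] [524. 289.]
house centre world [640.79768544 -89.42274099 225.        ] delta tool [-14.8  -0.8  14. ]
```

View pics/wcc.png

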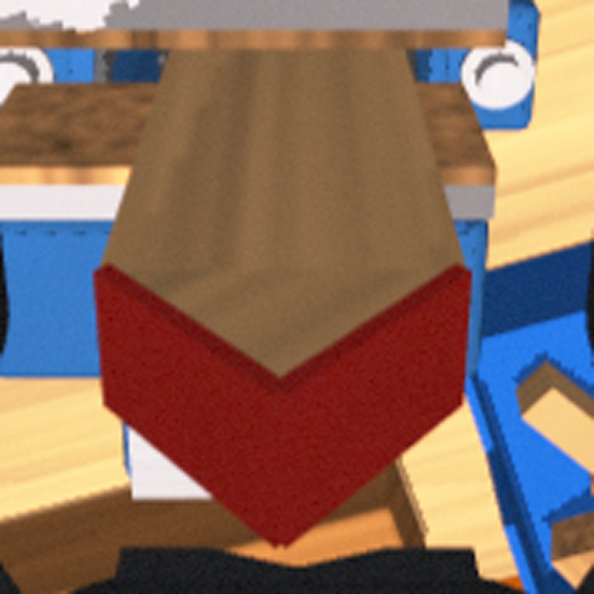

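```bash
sed -i "s|^W=.*|W=np.array([(275.5,326.5),(275.2,375.8),(219.9,291.8),(331.3,291.8),(221.5,332.7),(330.3,332.7)])|" hf2.py; python3 hf2.py
```

```text
[-1.18052601 11.8572896  -0.04190335] pitch [-2.40088522] 1.52132063177595
[[-0.5, 0.7], [0.1, -1.5], [0.5, 0.2], [-0.1, 0.1], [1.4, 0.2], [-1.3, 0.1]]
[-1.18104648e+00  1.18497608e+01 -4.18997111e-02 -1.35182676e-03] pitch [-2.40067661 -0.07745397] 1.5212552679080318
[[-0.4, 0.7], [0.0, -1.5], [0.5, 0.1], [-0.1, 0.2], [1.4, 0.1], [-1.3, 0.2]]
[-16, -55, 165] [-144.  146.]
[-16, 55, 165] [534. 145.]
[10, -55, 165] [-127.  289.]
[10, 55, 165] [524. 289.]
house centre world [630.51730015 -86.06154244 225.        ] delta tool [-14.8  -0.9   3.2]
```

>>> {"op": "jog_arm", "data": {"commands": [[[0,-0.006,-0.005],[0,0,0],0],[[0,-0.006,-0.005],[0,0,0],0],[[0,-0.006,-0.005],[0,0,0],1],[[0,-0.006,-0.005],[0,0,0],1],[[0,-0.006,-0.005],[0,0,0],1],[[0,-0.006,-0.005],[0,0,0],1],[[0,-0.006,-0.005],[0,0,0],1],[[0,-0.006,-0.005],[0,0,0],1]], "grip_force": 70}}

```text
clock: 11.22
ee_pos: [626.3, -84.9, 208.3]
tool_rot: [[0.001, 0.317, 0.948], [-0.0, 0.948, -0.317], [-1.0, -0.0, 0.001]]
wrist_force: [-0.0, -0.6, 3.9]
grip_width: 45.1
```

```bash
python3 snap.py d wrist
```

```text
11.225 [626.3 -84.9 208.3] [[0.001, 0.317, 0.948], [-0.0, 0.948, -0.317], [-1.0, -0.0, 0.001]] [-10.3, 31.33, 19.92, 93.22, -12.11, 57.55, 84.96] [-0.  -0.6  3.9] 45.07069003441046
```

View pics/wrist_d.png

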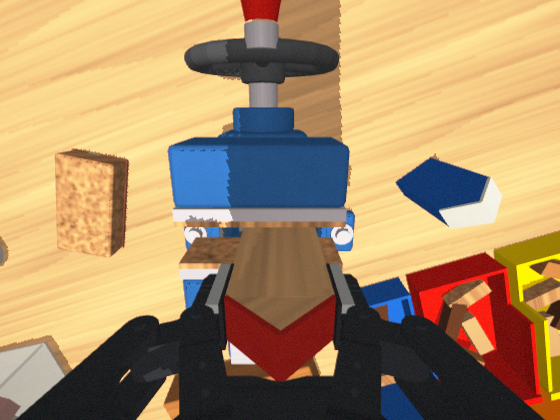

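>>> {"op": "jog_arm", "data": {"commands": [[[-0.05,0,0],[0,0,0],1],[[-0.15,0,0],[0,0,0],1],[[-0.3,0,0],[0,0,0],1],[[-0.45,0,0],[0,0,0],1],[[-0.6,0,0],[0,0,0],1],[[-0.8,0,0],[0,0,0],1],[[-1,0,0],[0,0,0],1],[[-1,0,0],[0,0,0],1]]}}

```text
clock: 12.28
ee_pos: [626.9, -84.9, 361.2]
tool_rot: [[0.004, 0.317, 0.948], [0.0, 0.948, -0.317], [-1.0, 0.001, 0.004]]
wrist_force: [0.5, -0.2, -1.5]
grip_width: 44.9
```

```bash
python3 snap.py e wrist scene
```

```text
12.275 [626.9 -84.9 361.2] [[0.004, 0.317, 0.948], [0.0, 0.948, -0.317], [-1.0, 0.001, 0.004]] [-11.74, 23.98, 22.16, 82.83, -9.19, 74.73, 82.58] [ 0.5 -0.2 -1.5] 44.881511543117725
```

View pics/scene_e.png

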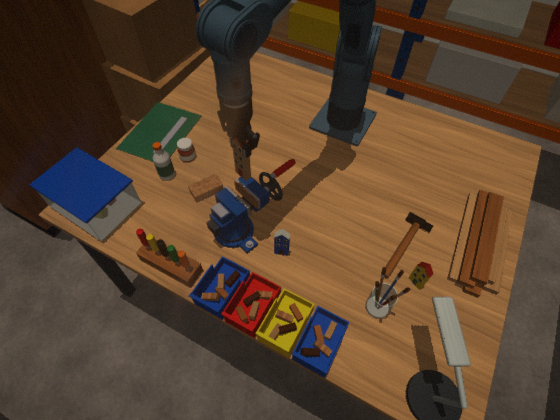

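View pics/wrist_e.png

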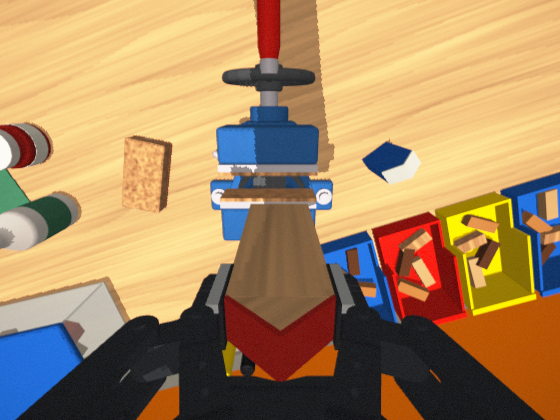

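```bash
cat > fk.py <<'E'
from h import *; import pickle, itertools
D=pickle.load(open('obs.pkl','rb'))
S=[(d['joints'],d['ee_pos'],d['tool_rot']) for d in D]
S.append((np.array([-76.559,30.733,-.252,88.115,.149,61.152,-4.079]),np.array([192.58,620.808,231.29]),np.array([[0,.296,.955],[0,.955,-.296],[-1,0,0]])))
S.append((np.array([-17.2,10.5,19.5,118.9,-4.5,51.3,77.7]),np.array([441.1,-45.6,231.3]),np.array([[0.0002, 0.2954, 0.9554], [0.0007, 0.9554, -0.2954], [-1.0, 0.0007, -0.0]])))
def chain(j,s):
    ax='zyzyzyz'; Rm=np.eye(3); out=[]
    for k in range(7):
        a={'z':[0,0,1],'y':[0,1,0]}[ax[k]]
        Rm=Rm@R.from_rotvec(np.radians(j[k])*s[k]*np.array(a)).as_matrix(); out.append(Rm)
    return out
best=[]
for s in itertools.product([1,-1],repeat=4):
  for b in(0,180):
    ss=[s[0],1,s[1],1,s[2],1,s[3]]
    A=[]
    for j,p,Rt in S:
        c=chain(j,ss); Rz=R.from_euler('z',b,degrees=True).as_matrix()
        A.append((Rz@c[-1]).T@Rt)
    M=np.mean(A,0); U,_,V=np.linalg.svd(M); C=U@np.diag([1,1,np.linalg.det(U@V)])@V
    best.append((max(np.abs(a-C).max() for a in A),ss,b,C))
best.sort(key=lambda t:t[0])
if __name__=='__main__':
    for t in best[:4]: print(round(t[0],4),t[1],t[2],t[3].round(3).tolist())
e,ss,b,C=best[0]
Rz=R.from_euler('z',b,degrees=True).as_matrix()
# position linear: sum Rk * vk ; vk for k=base(z),after2,after4,after6
rows=[];rhs=[]
for j,p,Rt in S:
    c=[Rz@x for x in chain(j,ss)]
    # base z, shoulder offsets in frame1, frame3 (upper), frame5(forearm), frame7 
    rows.append(np.hstack([np.array([[0],[0],[1.]]),c[0][:,:2],c[2],c[4],c[6][:,2:]])); rhs.append(p)
A=np.vstack(rows);y=np.hstack(rhs)
lam=0.02
X=np.linalg.solve(A.T@A+lam**2*np.eye(A.shape[1]),A.T@y)
if __name__=='__main__': print(X.round(1)); print((A@X-y).reshape(-1,3).round(1))
E
python3 fk.py
```

```text
0.001 [-1, 1, -1, 1, -1, 1, -1] 0 [[-0.0, -1.0, 0.0], [-0.0, -0.0, -1.0], [1.0, -0.0, -0.0]]
0.0081 [-1, 1, -1, 1, -1, 1, -1] 180 [[0.0, 1.0, -0.0], [0.001, 0.0, 1.0], [1.0, -0.0, -0.001]]
0.0278 [1, 1, 1, 1, 1, 1, 1] 180 [[0.0, -0.806, 0.591], [-0.001, -0.591, -0.806], [1.0, -0.0, -0.001]]
0.0278 [1, 1, 1, 1, 1, 1, 1] 0 [[0.0, 0.806, -0.591], [0.0, 0.591, 0.806], [1.0, -0.0, -0.0]]
[ 2.170e+01  4.000e-01 -2.500e+01  1.000e-01 -2.140e+01  5.052e+02
  4.000e-01  1.300e+00  4.452e+02  9.500e+00]
[[ 0.2 -0.   0.1]
 [ 1.4  0.1 -0.1]
 [-0.5  0.1  0.1]
 [ 0.1  0.2  0.1]
 [-1.2  0.  -0.1]
 [ 0.2 -0.1 -0.2]
 [-0.  -0.1  0. ]]
```

```bash
cat > plan.py <<'E'
from fk import *
from scipy.optimize import minimize
lo=np.array([-154.64,-21.42,-72.66,13.99,-74.86,10.95,-158.01]);hi=np.array([154.64,123.67,72.17,137.28,254.86,109.41,158.01])
d=300;h=312
def fk(j):
    c=[Rz@x for x in chain(j,ss)]
    p=np.array([0,0,h])+c[0][:,:2]@X[1:3]+c[2]@X[3:6]+c[4]@X[6:9]+c[6][:,2]*d
    return p,c[6]@C, c
q0=D[-1]['joints']; R0=D[-1]['tool_rot']; p0=D[-1]['ee_pos']
def target(psi,phi=90): return R.from_euler('z',psi,degrees=True).as_matrix()@R0@R.from_euler('y',-phi,degrees=True).as_matrix()
if __name__=='__main__':
  print(fk(q0)[0],p0)
  for psi in range(-150,151,30):
    Rt=target(psi)
    def con(j):
        return R.from_matrix(Rt.T@fk(j)[1]).as_rotvec()
    bestr=None
    for guess in (q0,q0+[0,0,0,0,90,0,0],q0+[0,0,0,0,-50,0,0],q0+[0,0,0,0,180,0,0]):
        r=minimize(lambda j:np.sum(((j-q0)/60)**2)+np.sum(((fk(j)[0]-p0-[0,0,60])/100)**2)*.3,np.clip(guess,lo+5,hi-5),constraints=[{'type':'eq','fun':con}],bounds=list(zip(lo+4,hi-4)),method='SLSQP',options={'maxiter':300})
        if abs(con(r.x)).max()<1e-3 and (bestr is None or r.fun<bestr.fun): bestr=r
    if bestr is not None: print(psi,round(bestr.fun,2),bestr.x.round(0),fk(bestr.x)[0].round(0))
    else: print(psi,None)
E
python3 plan.py
```

```text
[626.86385207 -84.81822935 360.92458141] [626.85677442 -84.89167033 361.23695162]
-150 8.33 [-24.  72.  68.  93.  12. 105. -23.] [ 346. -258.  320.]
-120 5.08 [-34.  69.  68.  74.  24. 105. -14.] [ 542. -201.  411.]
-90 4.45 [-45.  66.  68.  68.  31.  93.  -9.] [ 671. -106.  464.]
-60 5.39 [-56.  60.  68.  78.  40.  67. -14.] [751. -52. 487.]
-30 7.93 [-38.  17.  13. 102.  94.  75. -29.] [698. -11. 587.]
0 9.61 [  7. -17.   2.  95.  39.  15.  52.] [ 559. -192.  887.]
30 8.82 [-30. -17.  28.  94. -32.  15. 129.] [613. -43. 884.]
60 11.7 [-47. -17.  42.  86. -58.  42. 154.] [568.  70. 923.]
90 15.19 [-58. -17.  59.  73. -69.  80. 154.] [433.  70. 983.]
120 10.23 [ 26.  56. -69.  20. -39. 105. 154.] [715.  36. 766.]
150 14.84 [  9.  48. -69.  32. -48. 105. 154.] [550. 300. 823.]
```

```bash
cat > sim.py <<'E'
from plan import *
def run(psi,dp,n=60):
    Rt=target(psi); rv=R.from_matrix(R0.T@Rt).as_rotvec()
    j=q0.copy(); worst=[]
    for k in range(1,n+1):
        Tp=p0+np.array(dp)*k/n; TR=R0@R.from_rotvec(rv*k/n).as_matrix()
        for _ in range(3):
            p,r,_c=fk(j); e=np.r_[(Tp-p)/100,R.from_matrix(TR@r.T).as_rotvec()]
            J=np.zeros((6,7))
            for i in range(7):
                jj=j.copy();jj[i]+=.05; p2,r2,_=fk(jj); J[:,i]=np.r_[(p2-p)/100,R.from_matrix(r2@r.T).as_rotvec()]/.05
            N=np.eye(7)-np.linalg.pinv(J)@J
            mid=(lo+hi)/2
            j=np.clip(j+J.T@np.linalg.solve(J@J.T+1e-8*np.eye(6),e)+N@((mid-j)*.03*np.array([0,1,1,1,.3,1,.3])),lo+1,hi-1)
        worst.append(np.linalg.norm(e))
    return rv,j,max(worst),worst[-1]
for psi in (-60,-75,-90,-105,-120):
  for dp in ([0,0,60],[0,0,150],[30,-50,120],[30,100,120],[-50,0,120]):
    rv,j,w,l=run(psi,dp); print(psi,dp,j.round(0),round(w,3),round(l,4), np.minimum(j-lo,hi-j).min().round(1))
E
python3 sim.py
```

```text
-60 [0, 0, 60] [-33.  34.  11. 101.  77.  94. -44.] 0.0 0.0 15.0
-60 [0, 0, 150] [-32.  28.  10.  97.  80.  97. -34.] 0.0 0.0 12.1
-60 [30, -50, 120] [-27.  31.  10.  96.  82.  92. -37.] 0.0 0.0 17.4
-60 [30, 100, 120] [-40.  36.  13.  87.  74. 101. -33.] 0.0 0.0 8.5
-60 [-50, 0, 120] [-33.  25.   8. 105.  78.  99. -41.] 0.0 0.0 10.7
-75 [0, 0, 60] [-33.  41.  17.  88.  67. 102. -39.] 0.0 0.0 7.1
-75 [0, 0, 150] [-33.  36.  16.  85.  71. 106. -30.] 0.0 0.0 3.7
-75 [30, -50, 120] [-28.  39.  16.  84.  72. 101. -31.] 0.0 0.0 8.6
-75 [30, 100, 120] [-40.  44.  20.  74.  65. 108. -28.] 0.084 0.0843 1.0
-75 [-50, 0, 120] [-34.  33.  15.  94.  69. 106. -37.] 0.0 0.0 3.4
-90 [0, 0, 60] [-32.  49.  24.  76.  57. 108. -33.] 0.124 0.1243 1.0
-90 [0, 0, 150] [-35.  45.  30.  72.  59. 108. -24.] 0.182 0.1818 1.0
-90 [30, -50, 120] [-27.  47.  23.  70.  63. 108. -26.] 0.105 0.1045 1.0
-90 [30, 100, 120] [-43.  56.  41.  61.  48. 108. -18.] 0.32 0.3196 1.0
-90 [-50, 0, 120] [-37.  41.  27.  83.  58. 108. -32.] 0.16 0.1596 1.0
-105 [0, 0, 60] [-35.  61.  45.  64.  39. 108. -22.] 0.37 0.3701 1.0
-105 [0, 0, 150] [-37.  59.  53.  60.  41. 108. -11.] 0.41 0.4101 1.0
-105 [30, -50, 120] [-30.  60.  46.  56.  45. 108. -14.] 0.377 0.3774 1.0
-105 [30, 100, 120] [-40.  70.  65.  45.  30. 108.  -3.] 0.836 0.8361 1.0
-105 [-50, 0, 120] [-41.  53.  49.  72.  42. 108. -21.] 0.309 0.309 1.0
-120 [0, 0, 60] [-31.  74.  67.  49.  23. 108.  -7.] 0.953 0.9533 1.0
-120 [0, 0, 150] [-30.  71.  71.  43.  27. 108.   3.] 1.103 1.1027 1.0
-120 [30, -50, 120] [-23.  74.  70.  36.  27. 108.   2.] 1.084 1.0836 1.0
-120 [30, 100, 120] [-21.  81.  71.  15.  29. 108.  14.] 2.362 2.3622 1.0
-120 [-50, 0, 120] [-38.  68.  70.  61.  26. 108.  -6.] 0.685 0.6855 1.0
```

Run:
```python
import cv2
a=cv2.imread("pics/wrist_e.png")[190:390,200:360]; cv2.imwrite("pics/wec.png",cv2.resize(a,None,fx=4,fy=4,interpolation=cv2.INTER_CUBIC)[:600*1+200])
```

```text
(no output)
```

View pics/wec.png

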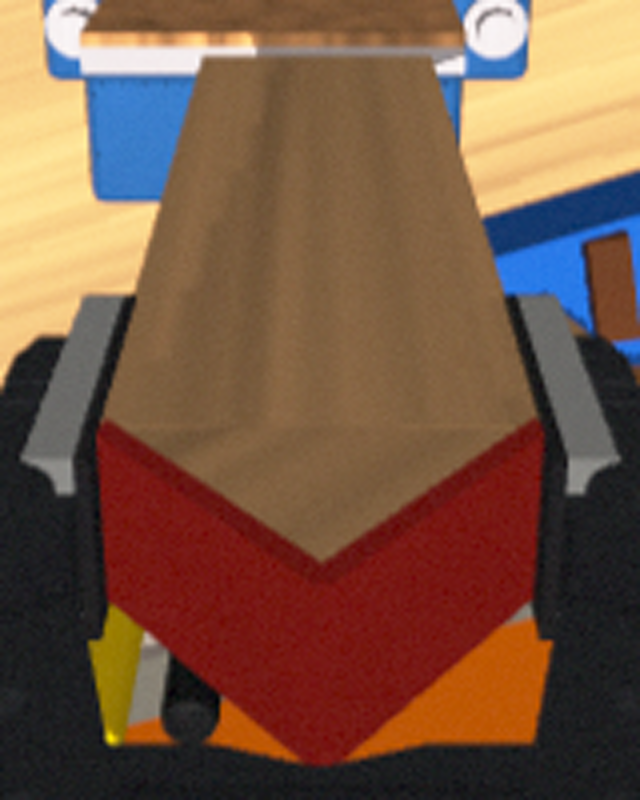

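```bash
cat > ht.py <<'E'
from h import *; from workcell import cams
w=cams.camera_model('wrist'); HE=np.array(w['hand_eye'])
L=np.array([[-10,-23,0],[-10,23,0],[-10,-23,130],[-10,23,130],[-10,0,153],[10,0,153]])
W=np.array([(203,57),(433,57),(100,420),(540,420),(322,580),(322,767)])/4+[200,190]
B=np.array([[0,0,-1],[0,1,0],[1,0,0]]).T  # house x,y,z in tool: x->tool z, z-> -tool x
B=np.array([[0,0,-1],[0,1,0],[1,0,0]],float)
def mod(p,W=None):
    Rm=B@R.from_rotvec([p[4],p[3],p[5]] if len(p)>4 else [0,p[3],0]).as_matrix()
    return proj(w,HE,L@Rm.T+p[:3])
for n in(4,6):
    g=least_squares(lambda p:(mod(p)-W).ravel(),[90,0,0,0]+[0]*(n-4));print(g.x.round(3),'deg',np.degrees(g.x[3:]).round(2));print((mod(g.x)-W).round(1).tolist())
E
python3 ht.py
```

```text
[ 9.6463e+01  9.4500e-01 -1.0360e+00 -5.0000e-03] deg [-0.29]
[[0.6, -0.1], [0.2, -0.1], [-1.1, 1.0], [1.4, 1.0], [-0.3, -0.4], [-0.3, -1.3]]
[ 9.6464e+01  6.0300e-01 -1.0370e+00 -5.0000e-03 -3.0000e-03 -0.0000e+00] deg [-0.29 -0.15 -0.02]
[[0.2, -0.1], [-0.3, -0.1], [-1.1, 1.0], [1.3, 0.9], [-0.1, -0.4], [-0.1, -1.3]]
```

Run:
```python
from h import *
R0=np.array([[0,.317,.9484],[0,.9484,-.317],[-1,0,0]])
Rt=R.from_euler('z',-60,degrees=True).as_matrix()@R0@R.from_euler('y',-90,degrees=True).as_matrix()
rv=R.from_matrix(R0.T@Rt).as_rotvec();print(rv,rv/2,np.degrees(np.linalg.norm(rv)));print(Rt.round(3))
```

```text
[ 0.81548352 -1.41245889 -0.81548352] [ 0.40774176 -0.70622944 -0.40774176] 104.47751218592994
[[ 0.2   0.98  0.  ]
 [-0.98  0.2  -0.  ]
 [-0.    0.    1.  ]]
```

>>> {"op": "jog_arm", "data": {"commands": [[[-0.2,0,0],[0,0,0],1],[[-0.4,0,0],[0.025,-0.044,-0.025],1],[[-0.6,0,0],[0.05,-0.088,-0.05],1],[[-0.8,0,0],[0.075,-0.132,-0.075],1],[[-0.8,0,0],[0.1,-0.176,-0.1],1],[[-0.8,0,0],[0.125,-0.22,-0.125],1],[[-0.8,0,0],[0.152,-0.264,-0.152],1],[[-0.8,0,0],[0.178,-0.308,-0.178],1],[[-0.8,0,0],[0.204,-0.353,-0.204],1],[[-0.8,0,0],[0.204,-0.353,-0.204],1]]}}

```text
clock: 13.62
ee_pos: [625.2, -82.3, 475.1]
tool_rot: [[0.351, 0.727, 0.591], [-0.631, 0.649, -0.424], [-0.692, -0.224, 0.687]]
wrist_force: [-0.6, 0.4, -0.8]
grip_width: 45.6
```

```bash
python3 snap.py f
```

```text
13.625 [625.2 -82.3 475.1] [[0.351, 0.727, 0.591], [-0.631, 0.649, -0.424], [-0.692, -0.224, 0.687]] [-43.34, 11.44, 28.64, 98.03, 43.6, 66.48, 15.23] [-0.6  0.4 -0.8] 45.57671577581953
```

Going as planned; second half.

>>> {"op": "jog_arm", "data": {"commands": [[[0,0,0],[0.025,-0.044,-0.025],1],[[0,0,0],[0.05,-0.088,-0.05],1],[[0,0,0],[0.075,-0.132,-0.075],1],[[0,0,0],[0.1,-0.176,-0.1],1],[[0,0,0],[0.125,-0.22,-0.125],1],[[0,0,0],[0.152,-0.264,-0.152],1],[[0,0,0],[0.178,-0.308,-0.178],1],[[0,0,0],[0.204,-0.353,-0.204],1],[[0,0,0],[0.204,-0.353,-0.204],1],[[0,0,0],[0.204,-0.353,-0.204],1]]}}

```text
clock: 14.88
ee_pos: [626.0, -85.7, 478.5]
tool_rot: [[0.197, 0.98, 0.002], [-0.98, 0.197, -0.002], [-0.003, -0.001, 1.0]]
wrist_force: [0.6, -0.7, -0.4]
grip_width: 45.1
```

```bash
python3 snap.py g wrist scene top
python3 - <<'E'
import cv2
a=cv2.imread("pics/scene_g.png")[50:270,150:330]; cv2.imwrite("pics/sgc.png",cv2.resize(a,None,fx=2.7,fy=2.7,interpolation=cv2.INTER_CUBIC))
E
```

```text
14.875 [626.  -85.7 478.5] [[0.197, 0.98, 0.002], [-0.98, 0.197, -0.002], [-0.003, -0.001, 1.0]] [-53.06, 37.46, 36.37, 100.08, 66.51, 84.83, -38.5] [ 0.6 -0.7 -0.4] 45.058277752001246
```

View pics/sgc.png

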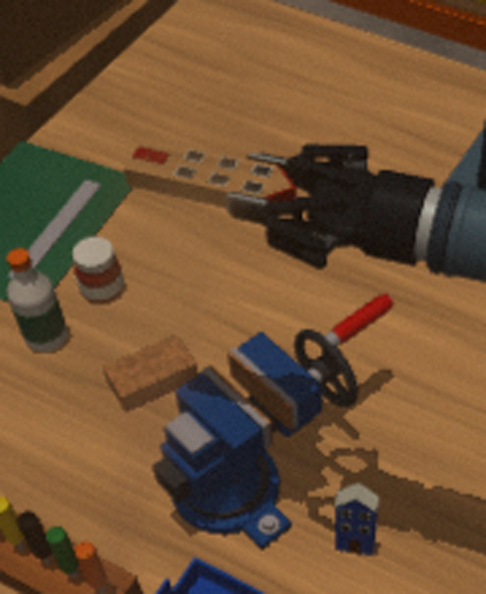

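View pics/wrist_g.png

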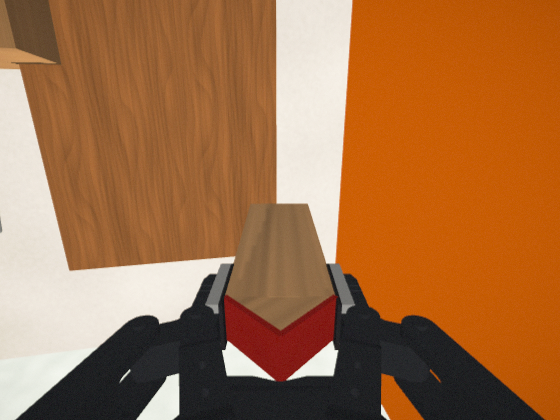

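View pics/top_g.png

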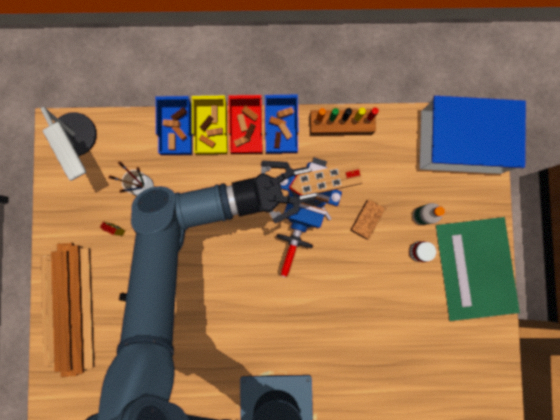

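>>> {"op": "jog_arm", "data": {"commands": [[[0,0,0],[0,0,0],1],[[0,0,0],[0,0,0],1],[[0,0,0],[0,0,0],1],[[0,0,0],[0,0,0],1],[[0,0,0],[0,0,0],1],[[0,0,0],[0,0,0],1]]}}

```text
clock: 15.78
ee_pos: [626.1, -84.7, 478.0]
tool_rot: [[0.199, 0.98, 0.0], [-0.98, 0.199, -0.0], [-0.0, -0.0, 1.0]]
wrist_force: [1.1, -0.5, 0.3]
grip_width: 45.1
```

```bash
python3 snap.py h wrist scene
python3 - <<'E'
import cv2,numpy as np
a=cv2.imread("pics/wrist_g.png").astype(int);b=cv2.imread("pics/wrist_h.png").astype(int)
print(abs(a-b)[200:380,225:340].mean())
c=cv2.imread("pics/scene0.png");d=cv2.imread("pics/scene_h.png")
cv2.imwrite("pics/cmp.png",np.hstack([c[130:330,130:450],d[130:330,130:450]]))
from workcell import arm
print(arm.hand_in())
E
```

```text
15.775 [626.1 -84.7 478. ] [[0.199, 0.98, 0.0], [-0.98, 0.199, -0.0], [-0.0, -0.0, 1.0]] [-53.13, 37.58, 36.34, 100.1, 66.58, 84.88, -38.68] [ 1.1 -0.5  0.3] 45.095091312182085
2.4528985507246377
the job is handed in; nothing more can be done
None
```

View pics/cmp.png

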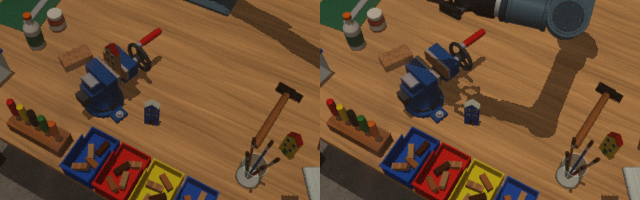

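The job is handed in. I cranked the handwheel about 6.5 rad counter-clockwise (just over a full turn), drew the house straight up out of the jaws and turned it level with its front facing up.

Last checks, at 15.8 s of the 58 s allowed:
- **House pose:** the scene picture shows the door and windows facing up. The tool is level to within 0.1°, and I measured the house as within about 0.3° of true in the gripper after the lift. It has not visibly slipped since.
- **Height:** the tool point is at z = 478 mm, so the house is about 30 cm above the jaw tops.
- **Grip and forces:** the opening is 45.1 mm on the 46 mm house. Wrist forces read about 8 N or less after each move; I did not watch them between readings.
- **Rest of the bench:** before-and-after scene pictures show the objects near the vise, the mallet and the brush jar where they were. I compared them by eye.

One disagreement: in the opened vise the images put the house leaning about 2° towards the front jaw. Measured in the gripper after the lift, that had gone down to 0.3°, so I did not correct for it.

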